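# Air the sample drying box: set the vent, hold the sprung lid at the marker

### The job

Air the grey drying box: with its lid still shut, turn the black vent knob until its orange pointer faces the green mark on the white ring around it. Then lift the sprung lid by its black bar handle until the yellow tab on the lid is level with the red marker, and finish there: the program ends with the gripper still holding the lid steady at that angle, the vent still on its mark. Leave the red marker as it is set and do not disturb the tub, the can and the scraper standing around.

Things in the scene. Friction and masses are not known exactly. Their poses are not given: they have to be found in the camera images.
- dryer: Fixed grey box, 240 x 250 x 100 mm (x, y, z), origin under its centre on the table; x axis from the handle side (front) to the hinge side, y to the left. On its right (-y) a console 150 x 130 mm, 85 mm high, centred at (-35, -190) mm, with the knob; on its left (y 150 to 172 mm) the quadrant, an upright sector of thin bars, radius 225 mm about the hinge line, up to 300 mm above the table.
- knob_grip (a point): Point on the vertical axis of the black vent knob, 32 mm above the console top (117 mm above the table), where to grip it; at (-45, -195) mm in the drying box frame. The knob is a bar 50 mm long, 13 mm thick, its top 48 mm above the console and its underside 12 mm above, on a disc of radius 27 mm. Its x axis runs along the bar to the end with the orange pointer; z up.
- knob (a joint): Angle of the vent knob (rad), counterclockwise from above positive; 0 when its pointer is along +x of the drying box. Starts at 0.75 to 1.2, stops at -0.8 and 1.8; turned by about 0.07 N m of friction, stays where it is left.
- index_mark (a point): Green mark, 15 x 10 mm, on the fixed white ring (radius 50 mm, 3 mm thick, on the console top) around the vent knob; 42.5 mm from the knob's axis. Its x axis points straight from the knob's axis through the mark: the knob is set when its own x axis points the same way. It lies 0.55 to 1.5 rad clockwise of the pointer at the start.
- lid (a joint): Opening angle of the lid (rad): 0 shut, grows as the front edge rises, stop at 1.3. A spring pulls it shut with 0.8 N m when shut plus 0.8 N m per rad; with the lid's weight (0.36 to 0.56 kg) it takes about 6 to 10 N at the handle along its arc, up to 20 N if pushed straight up. It snaps shut if let go.
- lid_hinge (a point): Middle of the hinge line (fixed), 106 mm above the table, 110 mm behind the drying box's centre; the hinge line runs along its y axis.
- lid_handle (a point): Centre of the black round bar handle on the lid, 12 mm thick, along y of the lid, 110 mm between its two posts; with the lid shut it is 195 mm from the hinge line towards the front and 44 mm above it, 38 mm above the lid's top. It turns with the lid. The lid is an aluminium plate 228 x 250 x 12 mm.
- lid_tab (a point): Yellow tab, 20 x 20 x 12 mm, sticking out of the lid's left edge near the front, 205 mm from the hinge line in the plane of the lid. It turns with the lid.
- marker_flag (a point): Red flag, 20 x 14 x 12 mm, at the end of the red marker arm just outside the lid's left edge; it swings on the same hinge line, 205 mm out, so that the tab and the flag lie side by side at one height when the lid is at the marked angle. Set differently each time, held by friction.
- marker (a joint): Angle of the red marker (rad), on the same scale as the lid's angle: the lid is to be held at this value. Starts at 0.45 to 0.85.
- tub_center (a point): Bystander: white tub with a green cap, radius 45 mm, 100 mm high; its centre.
- can_center (a point): Bystander: steel can with a paper label, radius 36 mm, 110 mm high; its centre.
- scraper_grip (a point): Bystander: filling knife with a wooden handle (20 mm thick) and a steel blade 80 mm wide, 220 mm long, lying on the table; the centre of its handle.

How it is judged:
By the outcome, as a careful person would: the job done as asked, in the order asked, and still so for the second after the job is handed in, while the arm keeps its last pose, push and grip.
It also fails if it takes over 54 s, if anything falls off the work surface, if the arm or the gripper's body presses on something with over 40 N, if the wrist force passes 120 N, or if a joint passes its speed limit or range.

### The arm

A 7-joint arm with a two-finger parallel gripper is mounted at the origin on the work surface. World frame = base frame: x ahead of the robot, y to its left, z up, the work surface at z = 0. Lengths are in m, angles in rad, forces in N, time in s.
With the tool pointing down it reaches from about 0.425 to 0.875 m from the base axis. Payload 4.7 kg.
Tool frame: the origin (TCP) lies between the finger pads; the fingertips stand 14 mm ahead of it and the grasp point (between the pads) lies 5 mm behind it; z points along the fingers, y is the line along which they close (so a half turn about z gives the same grasp; the last joint's range is limited). The gripper opens to 87 mm and grips with 3 to 60 N. Pads are 19 mm wide; open, the fingers measure 117 mm over their backs; the gripper's body (75 mm by 190 mm) begins 51 mm behind the grasp point.
Start: joints at [1.196, 0.321, -0.07, 1.45, 0.023, 1.371, -0.057], TCP at [0.246, -0.602, 0.237] pointing down, gripper open.
Joint ranges: [-2.86, 2.86], [-0.3, 2.09], [-1.38, 1.24], [0.06, 2.45], [-1.56, 4.7], [0.09, 2.05], [-2.69, 2.69]. Speed limits (rad/s): [2.57, 2.57, 3.14, 3.14, 3.14, 3.14, 3.14].

### API

Orientations are given as a rotation vector (axis times angle).
In Python, from bench import ctrl gives the robot as it stands.
- The arm moves only by the tool step_arm, never from a script. Its argument "commands" is a list of rows, each an object with "travel": the shift along the tool's x, y, z in m, a list of three; "turn": the turn, a rotation vector about the tool's x, y, z in degrees, a list of three. A call has 1 to 5 rows; each row is the pose to reach, as a shift and turn from the pose commanded when the call began, along the tool's axes at that moment; what a row does not reach only later rows make up. A row lasts 1/10 s, in which the tool goes at most 50 mm and 8.59 degrees, less where a joint would pass 70% of its speed; a pose out of reach is approached as far as the arm can. A call with a gripper value outside its range is refused whole. "gripper" is the opening, from 0 (shut) to 1 (fully open), set as the call begins (left out, the last holds). The fingers move at their own pace and stop on an object; "force" is the grip in N (left out, the last holds). Time passes only in rows, so rows that repeat a pose let the fingers close. It gives the time, the measured TCP pose, the force, the opening and the grip force at its end, in the units of the state.
- ctrl.get_state(): the state, without advancing time (a new reading comes with each control period).
- ctrl.get_image(name): name is "scene" or "top" or "wrist"; returns the picture (384x512x3 uint8, red, green, blue); there is no depth.
- ctrl.camera_model(name): a dict with "fx", "fy", "cx", "cy" (pixels), "R" (3x3) and "t" (3): a world point X has camera coordinates R X + t; the wrist camera has in their place "T_tool_cam" (4x4, takes a point from camera to tool coordinates, whose origin is the TCP and whose axes are the flange's). Camera axes: x right, y down, z forward; pixel columns grow to the right and rows downward; lengths in m; the calibration is good to about 2 mm. A picture is of the moment at which its call begins: read the wrist's pose just before it. camera_model takes no time and is no camera call.
- ctrl.close_job(): hands the job in; it is judged then, once.
The state is a dict: "time": time; "joint_positions": joint angles; "qd": joint speeds; "joint_torque": joint torques, N m; "position": TCP position; "tool_rot": TCP orientation; "ft_force": force on the tool from outside, world axes, zero at the start; "torque": the same for the moment, N m; "grip_width": opening from 0.0 (shut) to 1.0 (fully open); "grip_force": force on a finger pad.
Only numpy, scipy, OpenCV 4.12 (cv2) and the standard library are available. Lean on these libraries where they do the work, as an engineer would, in place of code of your own. Each camera call takes 0.05 s, during which the arm holds its last target. There are 200 camera calls.

## Working session

There is one attempt and no reset: what is moved stays moved. The work goes in short steps, Python scripts to look and compute and a tool call to move; the robot and the scene stay as the last step left them, time stands still between calls to the robot, and variables do not carry over. Pictures are saved under pics/ and viewed, at most 10 in all, crops included, and the job is handed in when it is done.

Besides the shell and the picture viewer there is one more tool, called after "Request:" by a JSON object that holds its "method" and its "body". step_arm: Moves the arm, as the interface text tells. Its arguments: {"type":"object","properties":{"commands":{"type":"array"},"gripper":{"type":"number"},"force":{"type":"number"}},"required":["commands"]}

```bash
mkdir -p pics
python3 - <<'E'
from bench import ctrl
import cv2, json, numpy as np
s=ctrl.get_state();print({k:np.round(v,3).tolist() for k,v in s.items()})
for n in("scene","top"):
    im=ctrl.get_image(n);cv2.imwrite(f"pics/{n}0.png",im[:,:,::-1])
for n in("scene","top","wrist"):
    print(n,{k:np.round(v,4).tolist() for k,v in ctrl.camera_model(n).items()})
E
```

```text
{'time': 0.0, 'joint_positions': [1.196, 0.322, -0.07, 1.452, 0.023, 1.371, -0.057], 'qd': [0.001, 0.001, -0.001, -0.001, -0.0, 0.001, -0.001], 'joint_torque': [-0.001, -49.129, -0.405, -31.253, -0.064, 0.044, 0.0], 'position': [0.246, -0.601, 0.235], 'tool_rot': [-3.081, -0.607, 0.001], 'ft_force': [-0.641, -0.056, 0.175], 'torque': [0.03, -0.004, -0.033], 'grip_force': 0.0, 'grip_width': 1.001}
scene {'fx': 373.1802, 'fy': 373.1802, 'cx': 252.1656, 'cy': 193.4178, 'R': [[-0.6275, 0.7785, 0.0139], [0.6539, 0.5366, -0.5333], [-0.4226, -0.3256, -0.8458]], 't': [0.3221, -0.3059, 1.4819]}
top {'fx': 409.8677, 'fy': 409.8677, 'cx': 251.4349, 'cy': 192.5314, 'R': [[-0.0153, -0.9998, -0.0083], [-0.9965, 0.016, -0.0819], [0.082, 0.007, -0.9966]], 't': [0.0059, 0.567, 1.0916]}
wrist {'fx': 288.7592, 'fy': 288.7592, 'cx': 257.2759, 'cy': 189.9924, 'T_tool_cam': [[0.0001, -0.9517, -0.3071, 0.0841], [1.0, -0.0001, 0.0006, -0.0009], [-0.0006, -0.3071, 0.9517, -0.1468], [0.0, 0.0, 0.0, 1.0]]}
```

View pics/scene0.png

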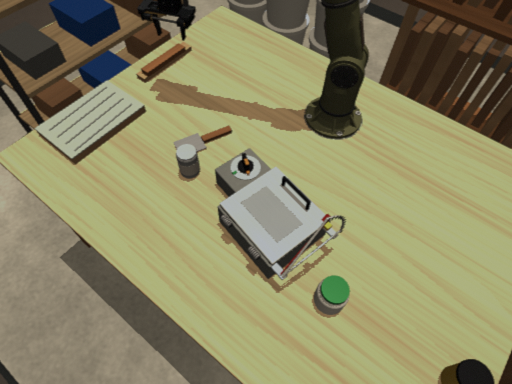

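View pics/top0.png

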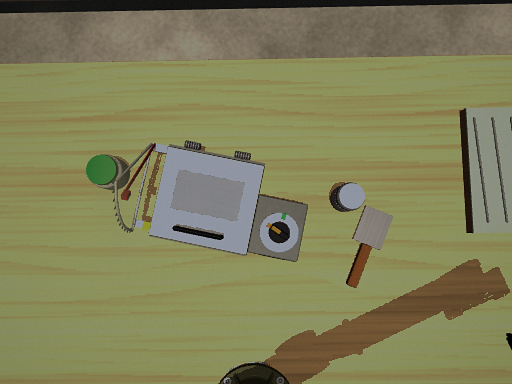

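The top view shows the dryer turned slightly: handle about (198,232), yellow tab (147,226), red flag (125,195), knob (279,231) with the green mark at (283,215). The can is at (348,197) and the tub at (103,170).

```bash
cat > h.py <<'E'
from bench import ctrl
import cv2, numpy as np
from scipy.spatial.transform import Rotation as Ro
def cam(n,s=None):
    """K, origin, camera->world rotation"""
    m=ctrl.camera_model(n);K=np.array([[m['fx'],0,m['cx']],[0,m['fy'],m['cy']],[0,0,1]])
    if n=='wrist':
        T=np.array(m['T_tool_cam']);R=Ro.from_rotvec(s['tool_rot']).as_matrix()
        return K,R@T[:3,3]+s['position'],R@T[:3,:3]
    R=np.array(m['R']);return K,-R.T@np.array(m['t']),R.T
def ray(c,uv):
    d=c[2]@np.linalg.solve(c[0],[*uv,1.]);return c[1],d/np.linalg.norm(d)
def onz(c,uv,z):
    o,d=ray(c,uv);return o+d*(z-o[2])/d[2]
def proj(c,X):
    p=c[0]@(c[2].T@(np.asarray(X)-c[1]));return p[:2]/p[2]
def blobs(im,lo,hi,roi=None,mina=8):
    """HSV mask -> (area,centroid,angle pts)"""
    m=cv2.inRange(cv2.cvtColor(im,cv2.COLOR_RGB2HSV),lo,hi)
    if roi:
        z=np.zeros_like(m);x0,y0,x1,y1=roi;z[y0:y1,x0:x1]=m[y0:y1,x0:x1];m=z
    n,l,st,ce=cv2.connectedComponentsWithStats(m)
    return sorted([(int(st[i,4]),ce[i].round(1).tolist(),st[i,:4].tolist()) for i in range(1,n) if st[i,4]>=mina],reverse=True),l
E
python3 - <<'E'
from h import *
im=cv2.imread('pics/top0.png')[:,:,::-1].copy()
c=cam('top')
roi=(90,130,310,270)
for n,lo,hi,z in[('green',(45,80,60),(85,255,255),.088),('orange',(8,150,120),(20,255,255),.133),('yellow',(24,180,120),(33,255,255),.11),('red',(0,120,60),(5,255,255),.2),('black',(0,0,0),(180,255,45),.15),('white',(0,0,215),(180,40,255),.088)]:
    for a,ce,b in blobs(im,lo,hi,roi)[0][:4]: print(n,a,ce,b,onz(c,ce,z).round(3))
x=cv2.resize(im[130:270,90:315],None,fx=3.5,fy=3.5,interpolation=cv2.INTER_CUBIC)
cv2.imwrite('pics/topc.png',x[:,:,::-1])
sc=cv2.imread('pics/scene0.png')[140:285,170:370]
cv2.imwrite('pics/scenec.png',cv2.resize(sc,None,fx=4,fy=4,interpolation=cv2.INTER_CUBIC))
E
```

```text
green 659 [101.7, 169.1] [90, 155, 26, 30] [0.629 0.382 0.088]
green 24 [283.5, 215.8] [281, 213, 6, 7] [ 0.501 -0.084  0.088]
orange 21 [275.5, 229.2] [272, 226, 8, 8] [ 0.468 -0.061  0.133]
orange 8 [269.4, 225.0] [268, 223, 4, 5] [ 0.478 -0.046  0.133]
yellow 48 [146.2, 225.3] [142, 222, 9, 8] [0.482 0.26  0.11 ]
red 49 [142.0, 162.3] [129, 143, 26, 41] [0.626 0.247 0.2  ]
black 299 [279.4, 232.5] [269, 222, 21, 21] [ 0.46  -0.069  0.15 ]
black 250 [197.5, 232.4] [173, 226, 51, 14] [0.463 0.127 0.15 ]
black 40 [144.4, 160.8] [135, 145, 20, 32] [0.638 0.255 0.15 ]
black 11 [199.4, 146.5] [198, 144, 3, 6] [0.671 0.121 0.15 ]
```

View pics/topc.png

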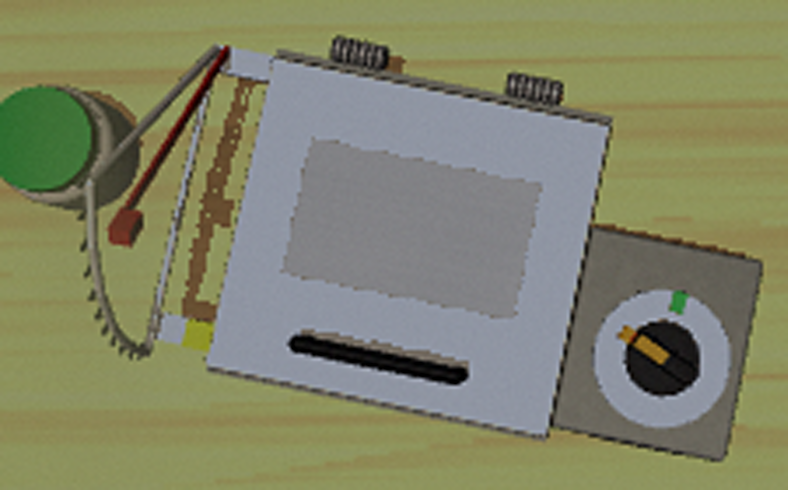

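View pics/scenec.png

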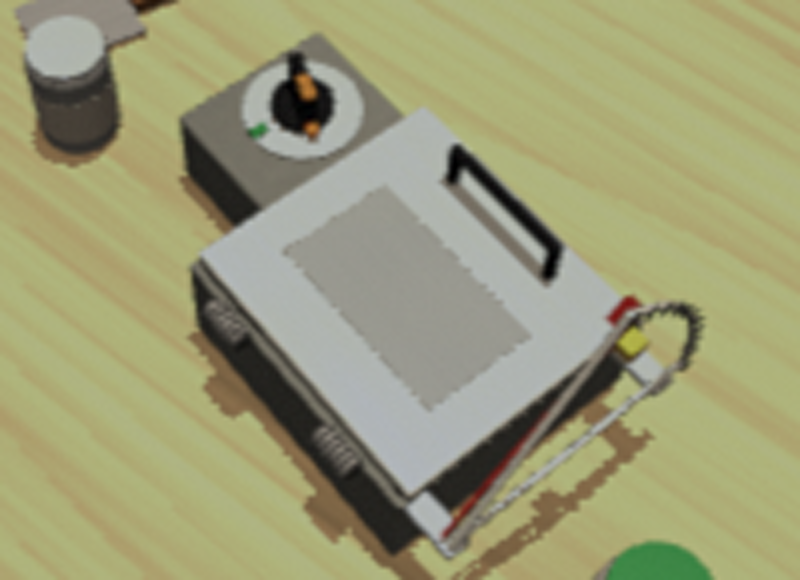

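The crops show the flag at top px (126,194.9) and scene px (326,218). The ring centre is near top px (279.1,232.3), and the pointer aims up-left towards (268,224).

Run:
```python
from h import *
from scipy.optimize import least_squares
c=cam('top');cs=cam('scene')
cr=lambda u,v:(u/3.5+90,v/3.5+130)
P=[onz(c,cr(*p),.112)[:2] for p in[(272,52),(610,122),(548,438),(208,368)]]  # RL, RR, FR, FL
k=onz(c,cr(662,358),.088)[:2];h=onz(c,(197.5,232.4),.15)[:2]
he=[onz(c,cr(*p),.15)[:2] for p in[(293,343),(463,375)]]
print('sizes',np.linalg.norm(P[0]-P[1]),np.linalg.norm(P[1]-P[2]))
for a,b in[(P[1],P[0]),(P[2],P[3]),(he[1],he[0])]: d=b-a;print('yaw',np.arctan2(-d[0],d[1]))
for a,b in[(P[2],P[1]),(P[3],P[0])]: d=b-a;print('yaw',np.arctan2(d[1],d[0]))
loc=np.array([[-.085,0],[-.045,-.195]]);obs=np.array([h,k])
def res(p):
    R=Ro.from_euler('z',p[2]).as_matrix()[:2,:2];r=(loc@R.T+p[:2]-obs).ravel()
    return np.r_[r,((P[1]+P[2])/2-(P[0]+P[3])/2-R@[0,-.25])*.5, ((P[0]+P[1])/2-(P[2]+P[3])/2-R@[.228,0])*.5]
f=least_squares(res,[.55,.1,-.18]);print('pose',f.x.round(4),f.fun.round(4),'h',h,'k',k)
# triangulate
def tri(a,b):
    (o1,d1),(o2,d2)=ray(c,a),ray(cs,b);A=np.c_[d1,-d2];t=np.linalg.lstsq(A,o2-o1,rcond=None)[0]
    p,q=o1+d1*t[0],o2+d2*t[1];return (p+q)/2,np.linalg.norm(p-q)
R=Ro.from_euler('z',f.x[2]).as_matrix()
for n,a,b in[('flag',cr(126,227),(170+624/4,140+312/4)),('tab',(146.2,225.3),(170+632/4,140+342/4))]:
    X,g=tri(a,b);l=R.T@(X-[f.x[0],f.x[1],0]);print(n,X.round(4),g,'local',l.round(4),'ang',np.arctan2(l[2]-.106,.11-l[0]),np.hypot(l[2]-.106,.11-l[0]))
g=onz(c,(283.5,215.8),.088)[:2]-k;print('green ang local',np.arctan2(g[1],g[0])-f.x[2],np.linalg.norm(g))
for p in [(640,340),(626,333)]:
  o=onz(c,cr(*p),.133)[:2]-k;print('ptr',np.arctan2(o[1],o[0])-f.x[2],np.linalg.norm(o))
```

```text
sizes 0.24961365265221652 0.22946401734088245
yaw -0.2226677688194525
yaw -0.21595317713138718
yaw -0.19985298419948963
yaw -0.20985934014624477
yaw -0.1968751866766775
pose [ 0.5454  0.1085 -0.2156] [-0.0005  0.0001  0.0005 -0.0001 -0.0003  0.001   0.0014  0.0011] h [0.46289057 0.12664031] k [ 0.45922685 -0.07227561]
flag [0.5482 0.2669 0.2495] 0.0018728128295545986 local [-0.0312  0.1553  0.2495] ang 0.793488995386685 0.2012975693773786
tab [0.4821 0.262  0.1029] 0.00047108244954088054 local [-0.0946  0.1364  0.1029] ang -0.015094940343790381 0.20465818630002283
green ang local -0.06429322260737513 0.04332289512112766
ptr 1.1378558791149849 0.02216903950344071
ptr 1.193672718868748 0.032922018384232137
```

```bash
cat >> h.py <<'E'
def goal(pos,yaz,tilt=0.):
    """travel/turn (tool axes) to bring TCP to pos, tool down, finger line at azimuth yaz (deg)"""
    s=ctrl.get_state();R=Ro.from_rotvec(s['tool_rot'])
    y=np.deg2rad(yaz);Y=np.array([np.cos(y),np.sin(y),0]);Z=np.array([0,0,-1.]);X=np.cross(Y,Z)
    G=Ro.from_matrix(np.c_[X,Y,Z])
    tr=R.inv().apply(np.array(pos)-s['position']);tn=np.rad2deg((R.inv()*G).as_rotvec())
    print('t',s['time'],'travel',tr.round(4),'turn',tn.round(1),'q',np.round(s['joint_positions'],2),'F',np.round(s['ft_force'],1),'gw',round(s['grip_width'],3),round(s['grip_force'],1))
E
python3 -c "
from h import *
goal((.459,-.072,.235),-35.3)"
```

```text
t 0.1 travel [ 0.3975 -0.4089  0.0013] turn [ -0.1  -0.  -32.4] q [ 1.2   0.32 -0.07  1.45  0.02  1.37 -0.06] F [0.3 0.1 0.3] gw 1.001 0.0
```

Request:
{"method": "step_arm", "body": {"commands": [{"travel":[0.034,-0.035,0],"turn":[0,0,-3]},{"travel":[0.068,-0.07,0],"turn":[0,0,-6]},{"travel":[0.102,-0.105,0],"turn":[0,0,-9]},{"travel":[0.136,-0.14,0],"turn":[0,0,-12]},{"travel":[0.17,-0.175,0],"turn":[0,0,-14]}], "gripper": 0.6, "force": 30}}

```text
time: 0.6
position: [0.3376, -0.373, 0.2362]
tool_rot: [-2.984, -0.981, 0.001]
ft_force: [1.1, 0.3, 0.4]
grip_width: 0.649
grip_force: 0.0
```

```bash
python3 -c "
from h import *
goal((.459,-.072,.235),-35.3)"
```

```text
t 0.6 travel [ 0.2762 -0.1704  0.0012] turn [ -0.    0.  -18.3] q [ 1.02  0.02 -0.24  1.8   0.01  1.32 -0.16] F [1.1 0.3 0.4] gw 0.649 0.0
```

Request:
{"method": "step_arm", "body": {"commands": [{"travel":[0.04,-0.025,0],"turn":[0,0,-4]},{"travel":[0.08,-0.05,0],"turn":[0,0,-8]},{"travel":[0.12,-0.075,0],"turn":[0,0,-12]},{"travel":[0.16,-0.1,0],"turn":[0,0,-16]},{"travel":[0.2,-0.125,0],"turn":[0,0,-18]}]}}

```text
time: 1.1
position: [0.4247, -0.1541, 0.2364]
tool_rot: [2.794, 1.436, -0.001]
ft_force: [0.3, -0.3, 0.6]
grip_width: 0.597
grip_force: 0.0
```

```bash
python3 -c "
from h import *
goal((.459,-.072,.235),-35.3)"
```

```text
t 1.1 travel [ 0.0867 -0.0199  0.0013] turn [ 0.   0.  -0.3] q [ 0.8  -0.09 -0.48  1.9  -0.04  1.33 -0.29] F [ 0.3 -0.3  0.6] gw 0.597 0.0
```

Request:
{"method": "step_arm", "body": {"commands": [{"travel":[0.04,-0.01,0]},{"travel":[0.075,-0.02,0]},{"travel":[0.08,-0.02,0]},{"travel":[0.08,-0.02,0]}]}}

```text
$.commands[0]: bad value
```

Run:
```python
from h import *
s=ctrl.get_state();im=ctrl.get_image('wrist');cv2.imwrite('pics/w1.png',im[:,:,::-1])
goal((.459,-.072,.235),-35.3)
c=cam('wrist',s);np.savez('w1.npz',pos=s['position'],rot=s['tool_rot'])
for n,lo,hi,z in[('green',(45,80,50),(85,255,255),.088),('orange',(8,150,100),(20,255,255),.133),('black',(0,0,0),(180,255,45),.133)]:
    for a,ce,b in blobs(im,lo,hi,None,40)[0][:3]: print(n,a,ce,b,onz(c,ce,z).round(4))
```

```text
t 1.15 travel [ 0.0777 -0.0165  0.0021] turn [-0.  -0.2  0.4] q [ 0.8  -0.09 -0.49  1.9  -0.05  1.33 -0.29] F [1.8 6.8 0.8] gw 0.599 0.0
green 170 [279.6, 77.8] [271, 71, 18, 15] [ 0.5005 -0.0831  0.088 ]
orange 860 [273.1, 261.7] [239, 250, 64, 20] [ 0.3954 -0.2201  0.133 ]
orange 175 [154.2, 287.3] [151, 264, 9, 44] [ 0.2797 -0.174   0.133 ]
orange 169 [360.3, 287.5] [356, 264, 8, 43] [ 0.4507 -0.2969  0.133 ]
black 39315 [207.7, 334.4] [0, 193, 512, 191] [ 0.2864 -0.253   0.133 ]
black 9037 [410.5, 281.8] [311, 243, 201, 80] [ 0.4955 -0.3205  0.133 ]
black 2739 [257.8, 254.5] [162, 225, 191, 49] [ 0.3878 -0.2048  0.133 ]
```

View pics/w1.png

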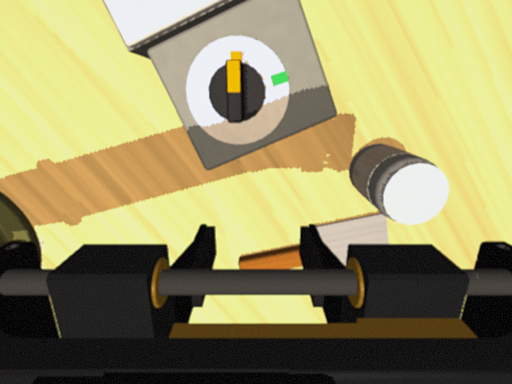

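The wrist view shows the ring centred near (237,91), the knob bar from (236,53) to (234,120) and the green mark at (280,78). The move was refused because its rows had no "turn", so I'll resend it with turns.

Request:
{"method": "step_arm", "body": {"commands": [{"travel":[0.04,-0.01,0],"turn":[0,0,0]},{"travel":[0.075,-0.018,0],"turn":[0,0,0]},{"travel":[0.078,-0.018,0],"turn":[0,0,0]},{"travel":[0.078,-0.018,0],"turn":[0,0,0]}]}}

```text
time: 1.55
position: [0.4555, -0.0816, 0.2363]
tool_rot: [-2.794, -1.436, 0.001]
ft_force: [-0.2, -0.8, -0.4]
grip_width: 0.601
grip_force: 0.0
```

```bash
cat > knob.py <<'E'
from h import *
def line(m):
    y,x=np.nonzero(m);l=cv2.fitLine(np.c_[x,y].astype(np.float32),cv2.DIST_L2,0,.01,.01).ravel();return l
def measure(tag):
    s=ctrl.get_state();im=ctrl.get_image('wrist');cv2.imwrite(f'pics/{tag}.png',im[:,:,::-1]);c=cam('wrist',s)
    G,_=blobs(im,(45,80,50),(85,255,255),(60,0,450,235),40)
    O,l=blobs(im,(12,150,100),(26,255,255),(60,0,450,235),20)
    for a,ce,b in G[:2]: print('green',a,ce,onz(c,ce,.088).round(4))
    for a,ce,b in O[:3]: print('orange',a,ce,b,onz(c,ce,.133).round(4))
    hsv=cv2.cvtColor(im,cv2.COLOR_RGB2HSV)
    # ring: whole ring (white + interior) -> outer ellipse by convex hull of the white blob at the knob
    W,lw=blobs(im,(0,0,200),(180,50,255),(60,0,450,235),300)
    for a,ce,b in W[:4]: print('white',a,ce,b,onz(c,ce,.088).round(4))
    K,lk=blobs(im,(0,0,0),(180,255,60),(60,0,450,215),200)
    for a,ce,b in K[:4]: print('black',a,ce,b,onz(c,ce,.097).round(4))
    return s,im,c
E
python3 - <<'E'
from knob import *
measure('w2');goal((.459,-.072,.235),-35.3)
E
```

```text
green 135 [294.5, 157.4] [ 0.5004 -0.0832  0.088 ]
orange 337 [254.6, 168.5] [249, 155, 13, 28] [ 0.4666 -0.0601  0.133 ]
orange 108 [254.8, 143.1] [250, 138, 11, 11] [ 0.4799 -0.0419  0.133 ]
white 22677 [233.0, 48.7] [85, 0, 307, 137] [0.5102 0.0354 0.088 ]
white 451 [270.1, 204.5] [242, 193, 52, 21] [ 0.4501 -0.1113  0.088 ]
black 1645 [255.1, 173.6] [230, 147, 51, 59] [ 0.4585 -0.0717  0.097 ]
black 982 [125.5, 27.8] [101, 0, 53, 54] [0.4431 0.1024 0.097 ]
t 1.6 travel [ 0.0111 -0.0032  0.0012] turn [-0.   0.1 -0.4] q [ 0.73 -0.07 -0.58  1.87 -0.04  1.32 -0.46] F [-0.3 -0.4  0. ] gw 0.598 0.0
```

View pics/w2.png

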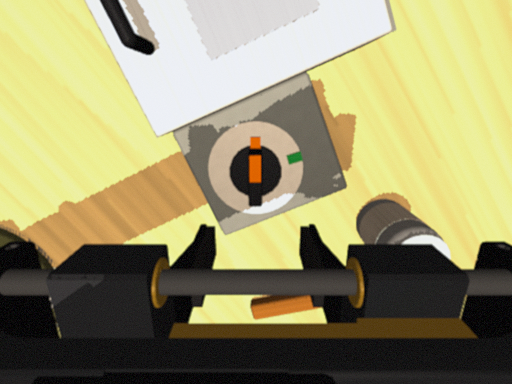

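The wrist view shows the knob bar upright in the image at column 255, so the fingers are already aligned with it. The green mark is at (294,157). Next I descend.

Request:
{"method": "step_arm", "body": {"commands": [{"travel":[0.011,-0.003,0.03],"turn":[0,0,0]},{"travel":[0.011,-0.003,0.06],"turn":[0,0,0]},{"travel":[0.011,-0.003,0.09],"turn":[0,0,0]},{"travel":[0.011,-0.003,0.12],"turn":[0,0,0]},{"travel":[0.011,-0.003,0.12],"turn":[0,0,0]}]}}

```text
time: 2.1
position: [0.4575, -0.0746, 0.1119]
tool_rot: [-2.797, -1.428, 0.004]
ft_force: [6.2, -4.4, -15.3]
grip_width: 0.598
grip_force: 11.5
```

Request:
{"method": "step_arm", "body": {"commands": [{"travel":[0,0,0],"turn":[0,0,0]},{"travel":[0,0,0],"turn":[0,0,0]},{"travel":[0,0,0],"turn":[0,0,0]},{"travel":[0,0,0],"turn":[0,0,0]},{"travel":[0,0,0],"turn":[0,0,0]}], "gripper": 0, "force": 20}}

```text
time: 2.6
position: [0.4598, -0.0716, 0.117]
tool_rot: [2.795, 1.433, 0.001]
ft_force: [0.1, 0.2, 0.6]
grip_width: 0.226
grip_force: 0.0
```

```bash
python3 -c "
from h import *
goal((.459,-.072,.116),-35.6)"
```

```text
t 2.6 travel [-0.0007 -0.0004  0.001 ] turn [ 0.1  0.  -0.1] q [ 0.7   0.06 -0.61  2.02  0.04  1.07 -0.55] F [0.1 0.2 0.6] gw 0.226 0.0
```

Still closing; I'll let the fingers finish.

Request:
{"method": "step_arm", "body": {"commands": [{"travel":[0,0,0],"turn":[0,0,0]},{"travel":[0,0,0],"turn":[0,0,0]},{"travel":[0,0,0],"turn":[0,0,0]}]}}

```text
time: 2.9
position: [0.4599, -0.0717, 0.1169]
tool_rot: [2.795, 1.433, 0.001]
ft_force: [-0.2, -0.2, 2.0]
grip_width: 0.151
grip_force: 20.0
```

Request:
{"method": "step_arm", "body": {"commands": [{"travel":[0,0,0],"turn":[0,0,5]},{"travel":[0,0,0],"turn":[0,0,10]},{"travel":[0,0,0],"turn":[0,0,15]},{"travel":[0,0,0],"turn":[0,0,20]},{"travel":[0,0,0],"turn":[0,0,25]}]}}

```text
time: 3.4
position: [0.4595, -0.0712, 0.1169]
tool_rot: [-3.041, -0.789, 0.001]
ft_force: [-1.0, 0.8, 3.6]
grip_width: 0.148
grip_force: 20.0
```

Request:
{"method": "step_arm", "body": {"commands": [{"travel":[0,0,0],"turn":[0,0,5]},{"travel":[0,0,0],"turn":[0,0,10]},{"travel":[0,0,0],"turn":[0,0,15]},{"travel":[0,0,0],"turn":[0,0,20]},{"travel":[0,0,0],"turn":[0,0,25]}]}}

```text
time: 3.9
position: [0.4593, -0.0707, 0.1169]
tool_rot: [-3.139, -0.113, 0.001]
ft_force: [-1.3, 1.2, 4.8]
grip_width: 0.146
grip_force: 20.0
```

Request:
{"method": "step_arm", "body": {"commands": [{"travel":[0,0,0],"turn":[0,0,5]},{"travel":[0,0,0],"turn":[0,0,10]},{"travel":[0,0,0],"turn":[0,0,15]},{"travel":[0,0,0],"turn":[0,0,20]},{"travel":[0,0,0],"turn":[0,0,20]}]}}

```text
time: 4.4
position: [0.4594, -0.0702, 0.1169]
tool_rot: [-3.111, 0.429, 0.001]
ft_force: [-2.8, 4.1, 5.2]
grip_width: 0.148
grip_force: 20.0
```

Run:
```python
from knob import *
goal((.459,-.072,.116),-105.6)
measure('w3')
```

```text
t 4.4 travel [0.0001 0.0018 0.0009] turn [-0.1  0.1 -0.1] q [ 0.66  0.05 -0.57  2.02  0.03  1.07 -1.77] F [-2.8  4.1  5.2] gw 0.148 20.0
green 374 [259.5, 165.9] [ 0.5003 -0.083   0.088 ]
orange 313 [257.1, 190.1] [249, 180, 18, 20] [ 0.4995 -0.0813  0.133 ]
orange 252 [257.0, 228.5] [247, 223, 21, 12] [ 0.4802 -0.0758  0.133 ]
white 9127 [82.0, 109.7] [60, 0, 64, 235] [0.5609 0.0081 0.088 ]
white 974 [319.5, 211.6] [308, 182, 25, 53] [ 0.4602 -0.1126  0.088 ]
black 6597 [137.6, 71.1] [103, 0, 68, 215] [ 0.57   -0.0347  0.097 ]
black 1070 [257.2, 206.3] [221, 193, 73, 22] [ 0.4781 -0.0753  0.097 ]
black 215 [409.1, 41.9] [404, 15, 15, 51] [ 0.5448 -0.1761  0.097 ]
```

Request:
{"method": "step_arm", "body": {"commands": [{"travel":[0,0.0018,0],"turn":[0,0,1]},{"travel":[0,0.0018,0],"turn":[0,0,2]},{"travel":[0,0.0018,0],"turn":[0,0,2]}]}}

```text
time: 4.75
position: [0.4593, -0.0702, 0.1169]
tool_rot: [-3.101, 0.478, 0.001]
ft_force: [-1.2, 7.2, 4.7]
grip_width: 0.149
grip_force: 20.0
```

Run:
```python
from knob import *
goal((.459,-.072,.116),-107.5)
measure('w4')
```

```text
t 4.75 travel [0.0002 0.0018 0.0009] turn [-0.2  0.1 -0. ] q [ 0.66  0.05 -0.57  2.02  0.03  1.07 -1.8 ] F [-1.2  7.2  4.7] gw 0.149 20.0
green 380 [257.4, 165.5] [ 0.5005 -0.0831  0.088 ]
orange 316 [256.9, 189.9] [248, 180, 18, 20] [ 0.4992 -0.0826  0.133 ]
orange 254 [256.8, 228.5] [246, 223, 22, 12] [ 0.48   -0.0765  0.133 ]
white 8142 [79.7, 115.1] [60, 0, 60, 235] [0.561  0.0078 0.088 ]
white 977 [319.5, 211.8] [308, 182, 25, 53] [ 0.4587 -0.1126  0.088 ]
black 7013 [132.8, 71.7] [94, 0, 75, 215] [ 0.5715 -0.0356  0.097 ]
black 1074 [257.1, 206.3] [221, 193, 73, 22] [ 0.4779 -0.0759  0.097 ]
```

Pointer and mark now line up to within half a degree. I'll release the knob and rise.

Request:
{"method": "step_arm", "body": {"commands": [{"travel":[0,-0.0018,0],"turn":[0,0,0]},{"travel":[0,-0.0018,0],"turn":[0,0,0]},{"travel":[0,-0.0018,0],"turn":[0,0,0]}], "gripper": 0.5}}

```text
time: 5.1
position: [0.4594, -0.0721, 0.1163]
tool_rot: [3.104, -0.483, -0.0]
ft_force: [-0.7, -0.1, 0.0]
grip_width: 0.338
grip_force: 0.0
```

Request:
{"method": "step_arm", "body": {"commands": [{"travel":[0,0,-0.02],"turn":[0,0,0]},{"travel":[0,0,-0.05],"turn":[0,0,0]},{"travel":[0,0,-0.08],"turn":[0,0,0]},{"travel":[0,0,-0.118],"turn":[0,0,0]},{"travel":[0,0,-0.118],"turn":[0,0,0]}]}}

```text
time: 5.6
position: [0.4625, -0.0725, 0.2395]
tool_rot: [3.102, -0.484, 0.014]
ft_force: [0.4, -1.1, 1.1]
grip_width: 0.499
grip_force: 0.0
```

Run:
```python
from knob import *
measure('w5')
goal((.463,.127,.26),-12.0)
```

```text
green 126 [256.0, 143.5] [ 0.5004 -0.0833  0.088 ]
orange 1640 [432.8, 183.0] [413, 140, 37, 86] [ 0.4229 -0.2285  0.133 ]
orange 321 [255.5, 184.0] [250, 171, 12, 27] [ 0.4714 -0.0737  0.133 ]
orange 103 [255.5, 157.8] [251, 152, 10, 12] [ 0.4946 -0.0811  0.133 ]
white 21526 [113.3, 132.2] [60, 22, 134, 213] [0.5557 0.0519 0.088 ]
white 5908 [425.8, 59.0] [389, 0, 61, 139] [ 0.5275 -0.2616  0.088 ]
black 1924 [180.1, 84.7] [162, 19, 36, 196] [ 0.5762 -0.0324  0.097 ]
black 1528 [256.0, 186.2] [232, 161, 49, 54] [ 0.4591 -0.0701  0.097 ]
black 256 [421.3, 176.6] [410, 140, 24, 75] [ 0.4167 -0.2366  0.097 ]
t 5.65 travel [-0.0589 -0.1904 -0.0234] turn [  0.3  -0.2 -95.7] q [ 0.68 -0.06 -0.55  1.87 -0.03  1.32 -1.75] F [-1.1  0.1 -0.6] gw 0.503 0.0
```

View pics/w5.png

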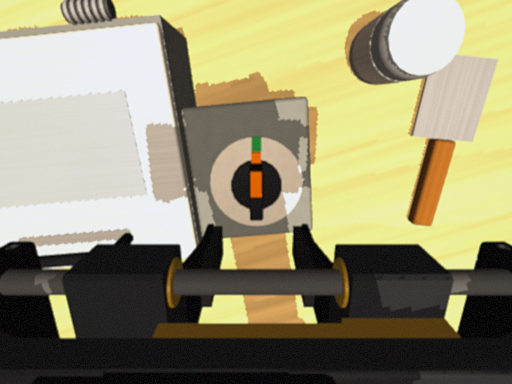

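The view shows the orange pointer (256,158) in line with the green mark (256,143), so the vent is set. Next I go to the handle.

Request:
{"method": "step_arm", "body": {"commands": [{"travel":[-0.012,-0.038,-0.02],"turn":[0,0,-8]},{"travel":[-0.024,-0.076,-0.023],"turn":[0,0,-16]},{"travel":[-0.036,-0.114,-0.023],"turn":[0,0,-24]},{"travel":[-0.048,-0.152,-0.023],"turn":[0,0,-32]},{"travel":[-0.058,-0.19,-0.023],"turn":[0,0,-40]}], "gripper": 0.7}}

```text
time: 6.15
position: [0.4614, 0.128, 0.2564]
tool_rot: [3.08, 0.615, -0.002]
ft_force: [0.2, -0.4, 0.4]
grip_width: 0.695
grip_force: 0.0
```

Request:
{"method": "step_arm", "body": {"commands": [{"travel":[0,0,0],"turn":[0,0,-8]},{"travel":[0,0,0],"turn":[0,0,-16]},{"travel":[0,0,0],"turn":[0,0,-24]},{"travel":[0,0,0],"turn":[0,0,-32]},{"travel":[0,0,0],"turn":[0,0,-40]}]}}

```text
time: 6.65
position: [0.4616, 0.1265, 0.2561]
tool_rot: [-2.684, -1.632, 0.003]
ft_force: [-0.2, 0.1, 0.3]
grip_width: 0.7
grip_force: 0.0
```

Request:
{"method": "step_arm", "body": {"commands": [{"travel":[0,0,0],"turn":[0,0,-8]},{"travel":[0,0,0],"turn":[0,0,-16]},{"travel":[0,0,0],"turn":[0,0,-16]}]}}

```text
time: 6.95
position: [0.4617, 0.1265, 0.2562]
tool_rot: [-2.436, -1.983, 0.003]
ft_force: [-0.1, -0.1, 0.9]
grip_width: 0.696
grip_force: 0.0
```

Run:
```python
from h import *
goal((.463,.127,.26),-12.0)
s=ctrl.get_state();im=ctrl.get_image('wrist');cv2.imwrite('pics/w6.png',im[:,:,::-1]);c=cam('wrist',s)
K,lk=blobs(im,(0,0,0),(180,255,60),(60,0,450,225),200)
for a,ce,b in K[:4]: print('black',a,ce,b,onz(c,ce,.150).round(4))
for a,ce,b in blobs(im,(0,120,60),(6,255,255),(0,0,512,225),20)[0][:3]: print('red',a,ce,b)
for a,ce,b in blobs(im,(24,180,120),(33,255,255),(0,0,512,225),30)[0][:3]: print('yellow',a,ce,b)
```

```text
t 6.95 travel [ 0.0007  0.0012 -0.0038] turn [-0.1  0.1  0.3] q [ 0.44 -0.04 -0.74  1.81 -0.02  1.36 -0.5 ] F [-0.1 -0.1  0.9] gw 0.696 0.0
black 1172 [259.5, 172.7] [254, 121, 13, 104] [0.4663 0.1458 0.15  ]
red 124 [474.2, 4.3] [463, 0, 20, 12]
yellow 485 [250.5, 38.4] [240, 27, 22, 23]
```

View pics/w6.png

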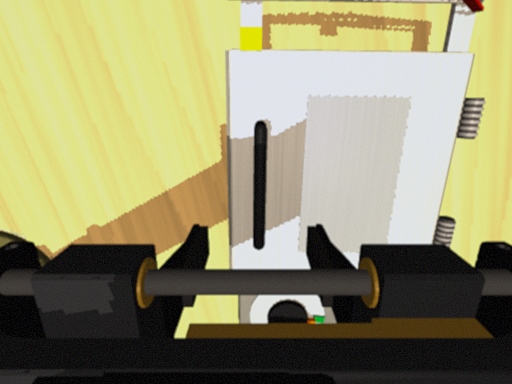

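The bar handle runs upright in the image from (262,122) to (259,247), between the fingers. The yellow tab is at (250,38). Descending more slowly this time.

Request:
{"method": "step_arm", "body": {"commands": [{"travel":[0.0005,0.0012,0.02],"turn":[0,0,0]},{"travel":[0.0005,0.0012,0.045],"turn":[0,0,0]},{"travel":[0.0005,0.0012,0.07],"turn":[0,0,0]},{"travel":[0.0005,0.0012,0.09],"turn":[0,0,0]},{"travel":[0.0005,0.0012,0.1],"turn":[0,0,0]}]}}

```text
time: 7.5
position: [0.4621, 0.1268, 0.1552]
tool_rot: [-2.438, -1.978, 0.005]
ft_force: [0.5, 0.4, 0.4]
grip_width: 0.696
grip_force: 0.0
```

Request:
{"method": "step_arm", "body": {"commands": [{"travel":[0,0,0.007],"turn":[0,0,0]},{"travel":[0,0,0.008],"turn":[0,0,0]},{"travel":[0,0,0.008],"turn":[0,0,0]}]}}

```text
time: 7.8
position: [0.4639, 0.1275, 0.1501]
tool_rot: [2.437, 1.982, 0.001]
ft_force: [0.1, 0.1, 1.1]
grip_width: 0.7
grip_force: 0.0
```

Request:
{"method": "step_arm", "body": {"commands": [{"travel":[0,0,0],"turn":[0,0,0]},{"travel":[0,0,0],"turn":[0,0,0]},{"travel":[0,0,0],"turn":[0,0,0]},{"travel":[0,0,0],"turn":[0,0,0]},{"travel":[0,0,0],"turn":[0,0,0]}], "gripper": 0, "force": 60}}

```text
time: 8.3
position: [0.4635, 0.1273, 0.1496]
tool_rot: [2.437, 1.983, 0.0]
ft_force: [-0.9, 0.7, -0.9]
grip_width: 0.333
grip_force: 0.0
```

Request:
{"method": "step_arm", "body": {"commands": [{"travel":[0,0,0],"turn":[0,0,0]},{"travel":[0,0,0],"turn":[0,0,0]},{"travel":[0,0,0],"turn":[0,0,0]},{"travel":[0,0,0],"turn":[0,0,0]},{"travel":[0,0,0],"turn":[0,0,0]}]}}

```text
time: 8.8
position: [0.4635, 0.1274, 0.1495]
tool_rot: [2.437, 1.983, 0.0]
ft_force: [1.2, 0.3, -0.5]
grip_width: 0.118
grip_force: 60.0
```

Grasped. Next I compute the arc table in tool axes, tilting the tool by half the lid angle.

```bash
cat > arc.py <<'E'
from h import *
R0,P0=Ro.from_rotvec([2.437,1.983,0]),np.array([.4635,.1274,.1495])   # grasp pose, lid shut
Xd=R0.as_matrix()[:,1];r,f0=.1999,.2219
def pose(th,k=.5):
    d=r*(np.cos(f0)-np.cos(f0+th))*Xd+np.array([0,0,r*(np.sin(f0+th)-np.sin(f0))])
    return P0+d,R0*Ro.from_rotvec([k*th,0,0])
def rows(a,b,n=5,k=.5):
    """moves from lid angle a to b in n rows, in the tool axes of pose a"""
    p,R=pose(a,k)
    for th in np.linspace(a,b,n+1)[1:]:
        q,Q=pose(th,k);print(round(th,3),R.inv().apply(q-p).round(4).tolist(),np.rad2deg((R.inv()*Q).as_rotvec()).round(1).tolist())
def now():
    s=ctrl.get_state();d=s['position']-P0;x=d@Xd;l=np.arctan2(r*np.sin(f0)+d[2],r*np.cos(f0)-x);print('lid by TCP',l-f0,'tilt',(R0.inv()*Ro.from_rotvec(s['tool_rot'])).as_rotvec().round(3),'F',np.round(s['ft_force'],1),'gw',s['grip_width'],'q',np.round(s['joint_positions'],2))
E
python3 -c "
from arc import *
for a in(0,.2,.4): rows(a,a+.2)"
```

```text
0.04 [0.0, 0.0019, -0.0078] [1.1, 0.0, 0.0]
0.08 [0.0, 0.0041, -0.0154] [2.3, 0.0, 0.0]
0.12 [0.0, 0.0067, -0.023] [3.4, 0.0, 0.0]
0.16 [0.0, 0.0095, -0.0305] [4.6, 0.0, -0.0]
0.2 [0.0, 0.0126, -0.0379] [5.7, 0.0, 0.0]
0.24 [0.0, 0.0027, -0.0075] [1.1, -0.0, -0.0]
0.28 [0.0, 0.0057, -0.015] [2.3, -0.0, 0.0]
0.32 [0.0, 0.0089, -0.0222] [3.4, -0.0, 0.0]
0.36 [0.0, 0.0125, -0.0294] [4.6, 0.0, -0.0]
0.4 [0.0, 0.0163, -0.0364] [5.7, -0.0, 0.0]
0.44 [0.0, 0.0034, -0.0072] [1.1, 0.0, 0.0]
0.48 [0.0, 0.0071, -0.0143] [2.3, 0.0, 0.0]
0.52 [0.0, 0.0111, -0.0212] [3.4, 0.0, 0.0]
0.56 [0.0, 0.0154, -0.028] [4.6, -0.0, 0.0]
0.6 [0.0, 0.0199, -0.0346] [5.7, 0.0, 0.0]
```

Request:
{"method": "step_arm", "body": {"commands": [{"travel":[0,0.002,-0.008],"turn":[1.1,0,0]},{"travel":[0,0.004,-0.0155],"turn":[2.3,0,0]},{"travel":[0,0.0065,-0.023],"turn":[3.4,0,0]},{"travel":[0,0.0095,-0.0305],"turn":[4.6,0,0]},{"travel":[0,0.0125,-0.038],"turn":[5.7,0,0]}]}}

```text
time: 9.3
position: [0.475, 0.1247, 0.1858]
tool_rot: [-2.374, -1.931, 0.099]
ft_force: [1.0, 0.9, -10.1]
grip_width: 0.124
grip_force: 60.0
```

```bash
python3 -c "
from arc import *
now()"
```

```text
lid by TCP 0.19097570116260976 tilt [0.103 0.    0.   ] F [  1.    0.9 -10.1] gw 0.12395731120116307 q [ 0.42  0.14 -0.75  1.81  0.05  1.31 -0.55]
```

Works well; continuing.

Request:
{"method": "step_arm", "body": {"commands": [{"travel":[0,0.0027,-0.0075],"turn":[1.1,0,0]},{"travel":[0,0.0057,-0.015],"turn":[2.3,0,0]},{"travel":[0,0.009,-0.022],"turn":[3.4,0,0]},{"travel":[0,0.0125,-0.0295],"turn":[4.6,0,0]},{"travel":[0,0.0163,-0.0365],"turn":[5.7,0,0]}]}}

```text
time: 9.8
position: [0.4932, 0.1206, 0.2198]
tool_rot: [-2.309, -1.879, 0.195]
ft_force: [-1.9, 1.9, -9.7]
grip_width: 0.112
grip_force: 60.1
```

Request:
{"method": "step_arm", "body": {"commands": [{"travel":[0,0.0034,-0.0072],"turn":[1.1,0,0]},{"travel":[0,0.0071,-0.0143],"turn":[2.3,0,0]},{"travel":[0,0.011,-0.021],"turn":[3.4,0,0]},{"travel":[0,0.0155,-0.028],"turn":[4.6,0,0]},{"travel":[0,0.02,-0.0345],"turn":[5.7,0,0]}]}}

```text
time: 10.3
position: [0.5177, 0.1153, 0.2498]
tool_rot: [-2.24, -1.825, 0.288]
ft_force: [-6.6, -0.0, -7.2]
grip_width: 0.113
grip_force: 60.0
```

Run:
```python
from arc import *
now()
ims={n:ctrl.get_image(n) for n in('scene','top','wrist')}
for n in ims:cv2.imwrite(f'pics/{n}7.png',ims[n][:,:,::-1])
a=cv2.resize(ims['scene'][175:285,250:360],(400,400),interpolation=cv2.INTER_CUBIC)
b=cv2.resize(ims['top'][140:250,90:200],(400,400),interpolation=cv2.INTER_CUBIC)
cv2.imwrite('pics/v7.png',np.hstack([a,b])[:,:,::-1])
rows(.6,.76,4)
```

```text
lid by TCP 0.5802776397339299 tilt [ 0.309 -0.003 -0.001] F [-6.6 -0.  -7.2] gw 0.11324685242389981 q [ 0.37  0.36 -0.72  1.49  0.08  1.64 -0.56]
0.64 [0.0, 0.0041, -0.0068] [1.1, 0.0, -0.0]
0.68 [0.0, 0.0085, -0.0135] [2.3, -0.0, -0.0]
0.72 [0.0, 0.0132, -0.02] [3.4, 0.0, 0.0]
0.76 [0.0, 0.0181, -0.0263] [4.6, -0.0, -0.0]
```

View pics/v7.png

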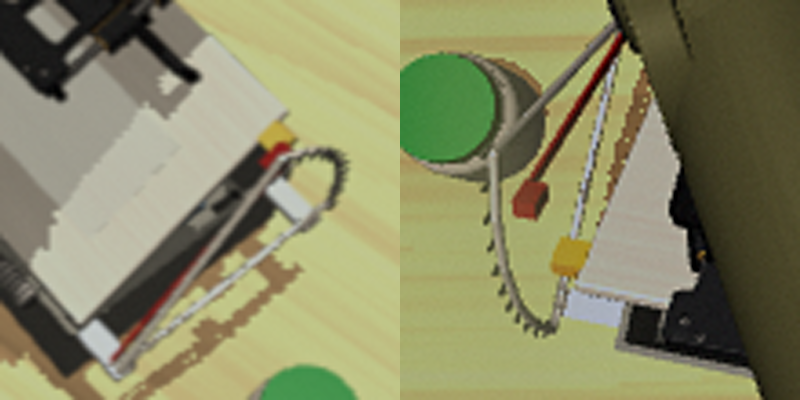

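Both are visible: the yellow tab at crop (277,135) in the scene and (571,257) in the top view, the red flag at (275,155) and (531,200). The tab is still in front of and below the flag. I'll measure both angles from both views.

```bash
cat > ang.py <<'E'
from arc import *
from scipy.optimize import least_squares
D=np.array([.5454,.1085,-.2156]);RD=Ro.from_euler('z',D[2]).as_matrix()
def meas(tag,show=False):
    ims={n:ctrl.get_image(n) for n in('scene','top')}
    for n in ims:cv2.imwrite(f'pics/{n}{tag}.png',ims[n][:,:,::-1])
    roi={'scene':(300,190,350,240),'top':(112,150,160,235)};out={}
    for nm,rng in(('tab',[((17,140,90),(33,255,255))]),('flag',[((0,110,60),(7,255,255)),((173,110,60),(180,255,255))])):
        uv={}
        for n in ims:
            x0,y0,x1,y1=roi[n];h=cv2.cvtColor(ims[n],cv2.COLOR_RGB2HSV)[y0:y1,x0:x1]
            m=sum(cv2.inRange(h,*r) for r in rng).astype(np.uint8)
            if nm=='flag': m=cv2.morphologyEx(m,cv2.MORPH_OPEN,np.ones((3,3),np.uint8))  # drop the thin arm
            k,l,st,ce=cv2.connectedComponentsWithStats(m);i=1+np.argmax(st[1:,4]);uv[n]=ce[i]+[x0,y0];print(nm,n,st[i,4],uv[n].round(1),end=' | ')
        cs={n:cam(n) for n in ims}
        P=lambda p:RD@[.11-.205*np.cos(p[0]),p[1],.106+.205*np.sin(p[0])]+[D[0],D[1],0]
        f=least_squares(lambda p:np.r_[[proj(cs[n],P(p))-uv[n] for n in ims]].ravel(),[.6,.14])
        # angle from each camera with y fixed
        y=.135 if nm=='tab' else .16
        e=[least_squares(lambda p:proj(cs[n],P([p[0],p[1]]))-uv[n],[.6,y]).x.round(3).tolist() for n in ims]
        print('\n ',nm,'theta,y',f.x.round(4),'res',f.fun.round(2),'single',e);out[nm]=f.x[0]
    print('flag-tab',out['flag']-out['tab'])
E
python3 -c "
from ang import *
meas('8')"
```

```text
tab scene 42 [325.5 212.1] | tab top 93 [136.3 210.4] | 
  tab theta,y [0.5941 0.1342] res [ 0.94 -0.31  0.47 -0.38] single [[0.676, 0.137], [0.585, 0.135]]
flag scene 14 [322.5 218.5] | flag top 24 [123.5 197. ] | 
  flag theta,y [0.8057 0.1552] res [ 4.38 -1.55  2.21 -2.16] single [[0.94, 0.156], [0.768, 0.161]]
flag-tab 0.2115361161946533
```

Request:
{"method": "step_arm", "body": {"commands": [{"travel":[0,0.0041,-0.0068],"turn":[1.1,0,0]},{"travel":[0,0.0085,-0.0135],"turn":[2.3,0,0]},{"travel":[0,0.0132,-0.02],"turn":[3.4,0,0]},{"travel":[0,0.018,-0.026],"turn":[4.6,0,0]},{"travel":[0,0.018,-0.026],"turn":[4.6,0,0]}]}}

```text
time: 11.05
position: [0.5417, 0.11, 0.2704]
tool_rot: [-2.185, -1.78, 0.357]
ft_force: [-9.9, -1.7, -2.4]
grip_width: 0.12
grip_force: 60.0
```

Run:
```python
from ang import *
now();meas('9')
a,b=cv2.imread('pics/scene9.png'),cv2.imread('pics/top9.png')
a=cv2.resize(a[190:240,300:350],(400,400),interpolation=cv2.INTER_NEAREST)
b=cv2.resize(b[180:230,112:162],(400,400),interpolation=cv2.INTER_NEAREST)
cv2.imwrite('pics/v9.png',np.hstack([a,b]))
```

```text
lid by TCP 0.7402769302706651 tilt [ 0.392 -0.004 -0.001] F [-9.9 -1.7 -2.4] gw 0.11963647256103854 q [ 0.33  0.47 -0.7   1.34  0.09  1.78 -0.57]
tab scene 66 [322.1 212.2] | tab top 92 [134.8 201. ] | 
  tab theta,y [0.7496 0.1352] res [ 0.94 -0.78  0.19 -0.42] single [[0.803, 0.138], [0.743, 0.136]]Traceback (most recent call last):
  File "<stdin>", line 2, in <module>
  File "ang.py", line 14, in meas
    k,l,st,ce=cv2.connectedComponentsWithStats(m);i=1+np.argmax(st[1:,4]);uv[n]=ce[i]+[x0,y0];print(nm,n,st[i,4],uv[n].round(1),end=' | ')
                                                      ~~~~~~~~~^^^^^^^^^^
    return _wrapfunc(a, 'argmax', axis=axis, out=out, **kwds)
    return bound(*args, **kwds)
ValueError: attempt to get argmax of an empty sequence
```

Run:
```python
import cv2,numpy as np
def show(f,x0,y0,x1,y1):
    im=cv2.imread(f)[y0:y1,x0:x1].astype(int);b,g,r=im[:,:,0],im[:,:,1],im[:,:,2]
    h=cv2.cvtColor(im.astype(np.uint8),cv2.COLOR_BGR2HSV)
    print(f,'x0',x0)
    for i in range(y1-y0): print(y0+i,''.join('R' if (r[i,j]>1.9*g[i,j] and r[i,j]>40) else 'Y' if (17<=h[i,j,0]<=33 and h[i,j,1]>165 and r[i,j]>90) else '.' for j in range(x1-x0)))
show('pics/top9.png',116,184,148,212)
show('pics/scene9.png',308,200,340,230)
show('pics/scene0.png',308,200,340,230)
```

```text
pics/top9.png x0 116
184 ............RR..................
185 ............R...................
186 ...........R....................
187 ..........RR....................
188 ..........R.....................
189 ................................
190 ........RRRR....................
191 ........RRRRRR..................
192 .......RRRRRR...................
193 ......RRRRRRR...................
194 ......RRRRRR....................
195 .....RRRRRR.....................
196 .....RRRRRR......YY.............
197 .....RRRRRR......YYYYYY.........
198 .....RRRRRR.....YYYYYYYYYY......
199 ......RRRRR....YYYYYYYYYY.......
200 ...............YYYYYYYYYY.......
201 ..............YYYYYYYYYY........
202 ..............YYYYYYYYYY........
203 ..............YYYYYYYYY.........
204 ..............YYYYYYYY..........
205 ..............YYYYYYYY..........
206 ................YYYYY...........
207 ................................
208 ................................
209 ................................
210 ................................
211 ................................
pics/scene9.png x0 308
200 ................
[... 1522 characters left out ...]
1 ................................
212 ................................
213 ................................
214 ...................R............
215 ..................RRR...........
216 .................RRRR...........
217 ................RR..............
218 ...............RRR..............
219 ..............RRR...............
220 ...............R................
221 ................................
222 ................................
223 ................................
224 ................................
225 ................................
226 ................Y...............
227 .................Y..............
228 ..................Y.............
229 ................................
```

```bash
sed -i '/^def meas/,$d' ang.py
cat >> ang.py <<'E'
def single(n,uv,y):
    c=cam(n);P=lambda p:RD@[.11-.205*np.cos(p[0]),p[1],.106+.205*np.sin(p[0])]+[D[0],D[1],0]
    return least_squares(lambda p:proj(c,P(p))-uv,[.7,y]).x.round(4)
def masks(im,roi):
    x0,y0,x1,y1=roi;a=im[y0:y1,x0:x1].astype(int);h=cv2.cvtColor(im,cv2.COLOR_RGB2HSV)[y0:y1,x0:x1]
    red=(a[...,0]>1.9*a[...,1])&(a[...,0]>40);yel=(h[...,0]>=17)&(h[...,0]<=33)&(h[...,1]>165)&(a[...,0]>90)
    return [(np.array(np.nonzero(m)).mean(1)[::-1]+[x0,y0]).round(2) for m in(red,yel)]
E
python3 - <<'E'
from ang import *
im=cv2.imread('pics/top9.png')[:,:,::-1].copy()
f,_=masks(im,(116,190,131,200));_,t=masks(im,(128,194,148,208))
print('flag',f,single('top',f,.157),'tab',t,single('top',t,.135))
# top0: flag and tab when lid shut -> zero offset
im=cv2.imread('pics/top0.png')[:,:,::-1].copy()
f,_=masks(im,(116,190,131,200));print('flag0',f,single('top',f,.157))
# scene top/right corner of flag & tab
for p,y in(((319,213.2),.135),((328.5,214.5),.157)):print(single('scene',p,y))
# sensitivity: pixel per rad
c=cam('top');P=lambda th,y:RD@[.11-.205*np.cos(th),y,.106+.205*np.sin(th)]+[D[0],D[1],0]
print((proj(c,P(.8,.157))-proj(c,P(.7,.157)))/.1,(proj(c,P(.76,.157))-proj(c,P(.76,.135))))
cs=cam('scene');print((proj(cs,P(.8,.157))-proj(cs,P(.7,.157)))/.1,(proj(cs,P(.76,.157))-proj(cs,P(.76,.135))))
rows(.76,.82,3)
E
```

```text
flag [124.48 194.55] [0.8061 0.158 ] tab [134.74 201.17] [0.7394 0.136 ]
flag0 [124.48 194.55] [0.8061 0.158 ]
[0.9019 0.1388]
[0.6498 0.1461]
[ -7.37101198 -67.33995807] [-9.84215118 -2.00317942]
[-27.60425504   1.71835827] [6.03995299 5.87166836]
0.78 [0.0, 0.0023, -0.0033] [0.6, 0.0, 0.0]
0.8 [0.0, 0.0047, -0.0065] [1.1, 0.0, 0.0]
0.82 [0.0, 0.0071, -0.0097] [1.7, 0.0, 0.0]ang.py:10: RuntimeWarning: Mean of empty slice.
  return [(np.array(np.nonzero(m)).mean(1)[::-1]+[x0,y0]).round(2) for m in(red,yel)]
  ret = um.true_divide(
```

Request:
{"method": "step_arm", "body": {"commands": [{"travel":[0,0.0024,-0.0033],"turn":[0.6,0,0]},{"travel":[0,0.0048,-0.0066],"turn":[1.1,0,0]},{"travel":[0,0.0073,-0.01],"turn":[1.7,0,0]},{"travel":[0,0.0073,-0.01],"turn":[1.7,0,0]},{"travel":[0,0.0073,-0.01],"turn":[1.7,0,0]}]}}

```text
time: 11.65
position: [0.5513, 0.1079, 0.277]
tool_rot: [-2.165, -1.765, 0.382]
ft_force: [-11.1, -1.3, -2.2]
grip_width: 0.114
grip_force: 60.0
```

Run:
```python
from ang import *
now();im=ctrl.get_image('top');cv2.imwrite('pics/topA.png',im[:,:,::-1]);sc=ctrl.get_image('scene');cv2.imwrite('pics/sceneA.png',sc[:,:,::-1])
f,_=masks(im,(116,190,131,200));_,t=masks(im,(128,188,148,208))
print('flag',f,single('top',f,.157),'tab',t,single('top',t,.135))
a=cv2.resize(sc[195:235,300:340],(400,400),interpolation=cv2.INTER_NEAREST);b=cv2.resize(im[180:215,112:147],(400,400),interpolation=cv2.INTER_NEAREST)
cv2.imwrite('pics/vA.png',np.hstack([a,b])[:,:,::-1])
```

```text
lid by TCP 0.7992875565008171 tilt [ 0.42  -0.005 -0.002] F [-11.1  -1.3  -2.2] gw 0.11405913418063905 q [ 0.31  0.51 -0.69  1.28  0.1   1.82 -0.57]
flag [124.57 194.48] [0.8074 0.1578] tab [134.6  196.97] [0.801  0.1356]
```

View pics/vA.png

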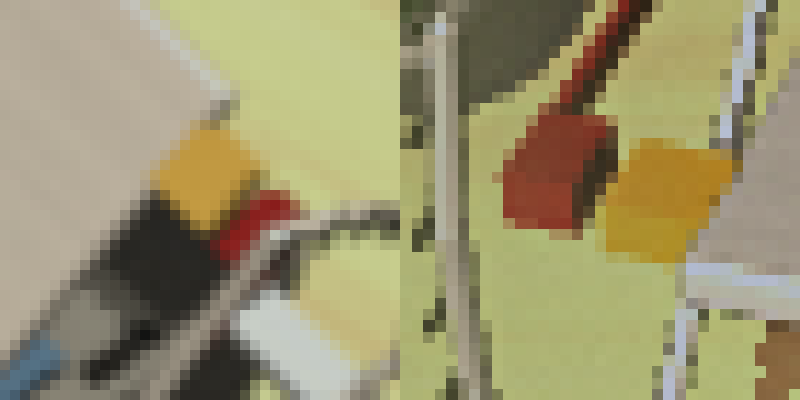

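The tab sits about 0.7 px in front of the flag's level in the top view: the front edges are near (645,254) and (540,226), with an edge slope of about 0.2. That is roughly 0.008 rad low, so I'll raise it slightly.

Request:
{"method": "step_arm", "body": {"commands": [{"travel":[0,0.001,-0.0013],"turn":[0.2,0,0]},{"travel":[0,0.001,-0.0013],"turn":[0.2,0,0]},{"travel":[0,0.001,-0.0013],"turn":[0.2,0,0]},{"travel":[0,0.001,-0.0013],"turn":[0.2,0,0]},{"travel":[0,0.001,-0.0013],"turn":[0.2,0,0]}]}}

```text
time: 12.25
position: [0.5526, 0.1076, 0.2778]
tool_rot: [-2.162, -1.764, 0.385]
ft_force: [-10.9, -1.1, -1.9]
grip_width: 0.122
grip_force: 60.0
```

Run:
```python
from ang import *
now();im=ctrl.get_image('top')
f,_=masks(im,(116,190,131,200));_,t=masks(im,(128,188,148,208))
print('flag',f,single('top',f,.157),'tab',t,single('top',t,.135))
now();print(np.abs(ctrl.get_state()['qd']).max())
```

```text
lid by TCP 0.806747218686638 tilt [ 0.424 -0.005 -0.002] F [-10.9  -1.1  -1.9] gw 0.12224274125441711 q [ 0.31  0.51 -0.69  1.27  0.1   1.83 -0.57]
flag [124.48 194.5 ] [0.8068 0.158 ] tab [134.4  196.44] [0.8079 0.1359]
lid by TCP 0.8066606233849911 tilt [ 0.424 -0.005 -0.002] F [-11.5  -1.5  -2.7] gw 0.11653245719455015 q [ 0.31  0.51 -0.69  1.27  0.1   1.83 -0.57]
0.0020558458256772537
```

The tab reads 0.808 and the flag 0.807, and the arm is holding still. Handing in.

```bash
python3 -c "
from bench import ctrl
print(ctrl.close_job())"
```

```text
the job is handed in; nothing more can be done
None
```

I handed the job in at about 12 s: the vent pointer is on the green mark to within about half a degree, and the gripper is holding the lid steady with its tab level with the red marker (0.808 and 0.807 rad in the last picture).

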